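Weigh out heavy washers on the spindle scale

TASK

Weigh out some of the loose steel washers: pick them up singly and thread each one down over the spindle of the spring scale until it rests flat, lowering it gently rather than dropping it, and go on one at a time until the pan's upper face has sunk level with the fixed pointer at its edge, or just past it, and not one washer more. The spindle stands off-centre and may point any way, so feel for it with the washer without pushing the pan hard or anywhere near its bottom stop, and let the pan settle free of the hand after each washer. Leave the washers that are not needed lying where they are, and do not disturb the egg cup, stapler, jar and bead spinner.

Things in the scene. Friction and masses are not known exactly. Their poses are not given: they have to be found in the camera images.
- scale: White plastic spring scale, fixed to the shelf: base 170 x 130 mm, 60 mm high. Origin on the shelf, exactly below the pan's centre; z up. On its +x side, 62 to 85 mm from the origin, a steel post, 104 mm high, carries a fixed pointer that reaches in to just beside the pan's rim; the pointer's upper face is 102 mm above the shelf.
- pan: The scale's round aluminium pan, 116 mm across, 6 mm thick. Origin: centre of its underside, on the scale's vertical axis; z up; it stays level, sinks straight down and does not turn. On it lies a grey round turntable plate, 84 mm across, its flat upper face (where the first washer rests) 12 mm above this origin.
- plate (a point): Centre of the turntable's face. A steel spindle, 10 mm thick, 45 mm tall above this face, flat top with a small chamfer, stands upright with its axis 9 mm from this point. The plate turns stiffly about this point (some 4 N sideways on the spindle turns it) and starts any way round. This point does not turn with it: the spindle's direction is not measured and must be felt for or seen.
- sink (a joint): How far the pan has sunk, m: 0 at its upper stop, 0.050 at the bottom stop. The pan's underside is 118 mm minus this above the shelf; its upper face is level with the pointer at 0.022. A damped spring of 154 N/m carries it (1 N: 6.5 mm). Bare, it rests at 0.003 to 0.012, differing each time; each washer adds about 0.007, so two or three are needed.
- washer1: Heavy plain steel washer, lying flat on the cork mat at the start: 50 mm outer diameter, 16 mm hole, 8 mm thick, about 110 g (all four alike). Origin: centre of its underside; z is its axis.
- washer2: Heavy plain steel washer, lying flat on the cork mat at the start: 50 mm outer diameter, 16 mm hole, 8 mm thick, about 110 g (all four alike). Origin: centre of its underside; z is its axis.
- washer3: Heavy plain steel washer, lying flat on the cork mat at the start: 50 mm outer diameter, 16 mm hole, 8 mm thick, about 110 g (all four alike). Origin: centre of its underside; z is its axis.
- washer4: Heavy plain steel washer, lying flat on the cork mat at the start: 50 mm outer diameter, 16 mm hole, 8 mm thick, about 110 g (all four alike). Origin: centre of its underside; z is its axis.
- mat: Square cork mat, 210 x 210 mm, 3 mm thick, fixed to the shelf; the washers lie on it. Origin: centre of its underside.
- egg_cup: White ceramic egg cup holding pins, 50 mm across, 62 mm high (pin heads to 71 mm); bystander. Origin: centre of its foot.
- stapler: Black metal stapler, 142 mm long (x), 34 mm wide, 49 mm high; bystander. Origin: under its middle.
- jam_jar: Empty glass jam jar, 68 mm across, 95 mm high; bystander. Origin: centre of its underside.
- bead_spinner: Blue plastic bead spinner: a bowl 110 mm across and 35 mm high with a central post 79 mm high; bystander. Origin: centre of its underside.
Mind the look-alikes: they are no part of the job. What is shaped like the washer3 but red is not meant. What is shaped like the washer2 but yellow is not meant.

How it is judged (in metres and radians):
On the way:
1. a first washer is seated on the spindle, let go, and the pan has settled above the pointer (((horizontal distance between washer1 and pan between 0.004 and 0.014 m and z of washer1 in the frame of pan between 0.009 and 0.034 m and angle between washer1's own z axis and vertical below 0.12 rad) or (horizontal distance between washer2 and pan between 0.004 and 0.014 m and z of washer2 in the frame of pan between 0.009 and 0.034 m and angle between washer2's own z axis and vertical below 0.12 rad) or (horizontal distance between washer3 and pan between 0.004 and 0.014 m and z of washer3 in the frame of pan between 0.009 and 0.034 m and angle between washer3's own z axis and vertical below 0.12 rad) or (horizontal distance between washer4 and pan between 0.004 and 0.014 m and z of washer4 in the frame of pan between 0.009 and 0.034 m and angle between washer4's own z axis and vertical below 0.12 rad)) and value of joint sink below 0.0203 m and velocity of joint sink between -0.02 and 0.02 m/s and contact force between the fingers and washer1 below 0.1 N and contact force between the fingers and washer2 below 0.1 N and contact force between the fingers and washer3 below 0.1 N and contact force between the fingers and washer4 below 0.1 N), for 0.2 s.
At the end, for the whole second after the job is handed in: Pan at rest, sunk 20.5 to 29.5 mm (22 is pointer level). Each washer is seated on the spindle stack (flat within 0.12 rad, 4 to 14 mm off the pan's centre, underside 9 to 34 mm above the pan's) or on the mat within 30 mm of its start. Nothing held (value of joint sink between 0.0205 and 0.0295 m and velocity of joint sink between -0.02 and 0.02 m/s and contact force between the fingers and washer1 below 0.1 N and contact force between the fingers and washer2 below 0.1 N and contact force between the fingers and washer3 below 0.1 N and contact force between the fingers and washer4 below 0.1 N and ((horizontal distance between washer1 and pan between 0.004 and 0.014 m and z of washer1 in the frame of pan between 0.009 and 0.034 m and angle between washer1's own z axis and vertical below 0.12 rad) or (distance of washer1 from where it was at the start of the episode below 0.03 m and height (world z) of washer1 below 0.008 m)) and ((horizontal distance between washer2 and pan between 0.004 and 0.014 m and z of washer2 in the frame of pan between 0.009 and 0.034 m and angle between washer2's own z axis and vertical below 0.12 rad) or (distance of washer2 from where it was at the start of the episode below 0.03 m and height (world z) of washer2 below 0.008 m)) and ((horizontal distance between washer3 and pan between 0.004 and 0.014 m and z of washer3 in the frame of pan between 0.009 and 0.034 m and angle between washer3's own z axis and vertical below 0.12 rad) or (distance of washer3 from where it was at the start of the episode below 0.03 m and height (world z) of washer3 below 0.008 m)) and ((horizontal distance between washer4 and pan between 0.004 and 0.014 m and z of washer4 in the frame of pan between 0.009 and 0.034 m and angle between washer4's own z axis and vertical below 0.12 rad) or (distance of washer4 from where it was at the start of the episode below 0.03 m and height (world z) of washer4 below 0.008 m))); the robot touches nothing.
It fails at once if the pan is pushed near its bottom stop (sink over 42 mm) (value of joint sink above 0.042 m).
It fails at once if the pan or spindle is pushed with more than 12 N (contact force between pan and anything else above 12 N).
It fails at once if a washer is dropped on the pan, or the pan slammed down (sinking faster than 0.22 m/s) (velocity of joint sink above 0.22 m/s).
It fails at once if the egg cup, stapler, jar or bead spinner is shifted over 25 mm or tipped (distance of any of egg_cup, stapler, jam_jar, bead_spinner from where it was at the start of the episode above 0.025 m or angle between any of egg_cup, stapler, jam_jar, bead_spinner's own z axis and vertical above 0.3 rad).
It also fails if it takes over 72 s, if anything falls off the work surface, if the arm or the gripper's body presses on something with over 40 N, if the wrist force passes 120 N, or if a joint passes its speed limit or range.

ROBOT

A 6-joint arm with a two-finger parallel gripper is mounted at the origin on the work surface. World frame = base frame: x ahead of the robot, y to its left, z up, the work surface at z = 0. Lengths are in mm, angles in rad, forces in N, time in s.
With the tool pointing down it reaches from about 300 to 875 mm from the base axis. Payload 6.4 kg.
Tool frame: the origin (TCP) lies at the very end of the fingers, on their centre line; the grasp point (between the pads) lies 19 mm behind it; z points along the fingers, y is the direction in which the jaws open and shut (so a half turn about z gives the same grasp; the last joint's range is limited). The gripper opens to 85 mm and grips with 20 to 120 N. Pads are 22 mm wide; open, the fingers measure 114 mm over their backs; the gripper's body (76 mm by 85 mm) begins 54 mm behind the grasp point. The pads swing forward as they close: fully open they stand 13 mm farther back than shut.
Start: joints at [1.121, 0.181, 1.607, -0, 1.354, -0.206], TCP at [138.788, 558.014, 231.288] pointing down, gripper open.
Joint ranges: [-2.99, 2.99], [-0.89, 2.07], [0.3, 2.58], [-1.14, 4.28], [0, 2.63], [-3.12, 3.12]. Speed limits (rad/s): [2.57, 2.57, 3.01, 3.14, 3.14, 3.14].

INTERFACE

Orientations are given as a unit quaternion [w, x, y, z].
In Python, from rig import robot gives the robot as it stands. The module is installed in compiled form; this text tells all that it offers.
- The arm moves only by the tool step_arm, never from a script. Its argument "series" is a list that holds one entry, the list of rows, each a list of 5 numbers: the gripper command: -1 is shut, 1 is fully open, values between are in proportion, then the shift along the tool's x, y, z in mm, then the turn about the tool's z in rad. In form: [[[fingers, dx, dy, dz, roll], ...]]. A call has 1 to 8 rows; each row is the pose to reach, as a shift and turn from the pose measured when the call began, along the tool's axes at that moment; what a row does not reach only later rows make up. A row lasts 1/10 s, in which the tool goes at most 50 mm and 8.59 degrees, less where a joint would pass 70% of its speed; a pose out of reach is approached as far as the arm can. A call with a gripper value outside its range is refused whole. The fingers move at their own pace and stop on an object; "grip_force" is the grip in N (left out, the last holds). Time passes only in rows, so rows that repeat a pose let the fingers close. It gives the time, the measured TCP pose, the force and the opening at its end, in the units of the state.
- robot.get_obs(): the state, without advancing time (a new reading comes with each control period).
- robot.camera(name): name is "side" or "top" or "wrist"; returns a dict with "pixels" (400x640x3 uint8, red, green, blue), "intrinsics" (3x3 intrinsics, pixels), "R" (3x3) and "t" (3): a world point X has camera coordinates R X + t. Camera axes: x right, y down, z forward; pixel columns grow to the right and rows downward; lengths in mm; the calibration is good to about 2 mm. A picture is of the moment at which its call begins. There is no depth.
- robot.hand_in(): hands the job in, once; it reports no verdict.
The state is a dict: "clock": time; "qpos": joint angles; "joint_velocities": joint speeds; "joint_efforts": joint torques, N m; "eef_pos": TCP position; "orientation": TCP orientation; "force": force on the tool from outside, world axes, zero at the start; "moment": the same for the moment, N m; "grip_width": finger opening in mm.
Only numpy, scipy, OpenCV 4.12 (cv2) and the standard library are available. Lean on these libraries where they do the work, as an engineer would, in place of code of your own. Each camera call takes 0.05 s, during which the arm holds its last target. There are 200 camera calls.

## Working session

There is one attempt and no reset: what is moved stays moved. The work goes in short steps, Python scripts to look and compute and a tool call to move; the robot and the scene stay as the last step left them, time stands still between calls to the robot, and variables do not carry over. Pictures are saved under pics/ and viewed, on a budget of 10 in all, crops included, one or two more only if the job needs it, and the job is handed in when it is done.

Besides the shell and the picture viewer there is one more tool, called after "Call:" in YAML: its name, and indented under it one key for each argument. step_arm: Moves the arm, as the interface text tells. Its arguments: {"type":"object","properties":{"series":{"type":"array"},"grip_force":{"type":"number"}},"required":["series"]}

```bash
mkdir -p pics; cat > h.py <<'E'
import numpy as np, cv2
from rig import robot
def cam(n,save=None):
    c=robot.camera(n); c['im']=np.ascontiguousarray(c['pixels'][:,:,::-1])
    if save: cv2.imwrite('pics/'+save,c['im'])
    return c
def ray(c,u,v,z):
    K,R,t=map(np.array,(c['intrinsics'],c['R'],c['t'])); o=-R.T@t
    d=R.T@np.linalg.inv(K)@np.array([u,v,1.]); return o+d*(z-o[2])/d[2]
def proj(c,X):
    K,R,t=map(np.array,(c['intrinsics'],c['R'],c['t'])); p=K@(R@np.array(X,float)+t); return p[:2]/p[2]
E
python3 - <<'E'
from h import *
a=cam('top','top0.png');b=cam('side','side0.png')
for c in(a,b):
    R=np.array(c['R']);print(-R.T@np.array(c['t']),R[2],c['intrinsics'][0][0])
o=robot.get_obs();print(o['clock'],o['eef_pos'],o['orientation'],o['force'],o['grip_width'])
E
```

```text
[ 374.69698214   -4.45039514 1322.91044306] [ 0.11432194  0.01517618 -0.99332783] 395.82868481248283
[ 261.0409616  -739.2052379   895.67597533] [ 0.2565359   0.6709578  -0.69570466] 399.3170684749049
0.1 [138.56169112 557.53720246 230.4739235 ] [-2.52236052e-04  1.21585271e-01  9.92580663e-01 -7.65430945e-04] [-0.50053087 -0.41601441  0.57390334] 85.27091918603321
```

View pics/top0.png

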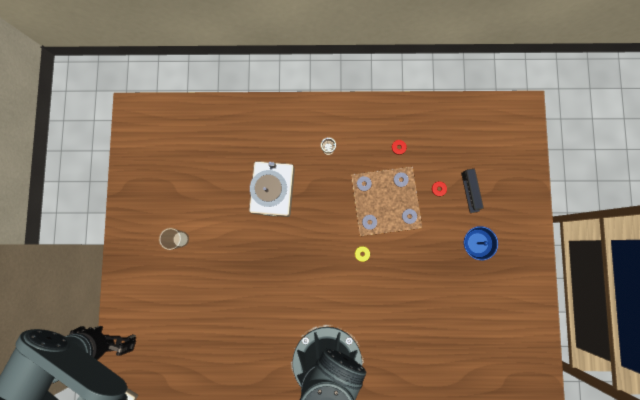

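View pics/side0.png

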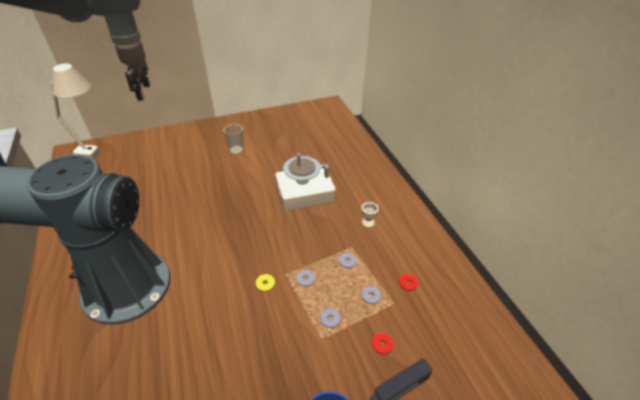

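Candidates (top view): the four grey washers are on the mat at (364,184), (401,180), (370,222) and (410,216). The red rings at (399,147) and (440,189) and the yellow ring at (362,254) are decoys, so I take only the grey ones.

```bash
cat > w.py <<'E'
from h import *
a=cam('top');b=cam('side')
from itertools import product
def blobs(c,roi,z):
    x0,y0,x1,y1=roi; im=c['im'][y0:y1,x0:x1].astype(int)
    m=((im[...,0]-im[...,2])>5).astype(np.uint8)
    n,l,s,ce=cv2.connectedComponentsWithStats(m)
    for i in range(1,n):
        if s[i,4]>25:
            cs,_=cv2.findContours((l==i).astype(np.uint8),cv2.RETR_EXTERNAL,cv2.CHAIN_APPROX_NONE)
            M=cv2.moments(cv2.drawContours(np.zeros_like(m),cs,0,1,-1),True)
            u=M['m10']/M['m00']+x0;v=M['m01']/M['m00']+y0
            print(round(u,1),round(v,1),s[i,2:],np.round(ray(c,u,v,z),1))
print('top');blobs(a,(345,160,425,240),9)
print('side');blobs(b,(280,240,400,335),9)
print('pan top');blobs(a,(240,155,300,220),116)
print('pan side');blobs(b,(270,145,340,200),116)
cv2.imwrite('pics/c.png',np.hstack([cv2.resize(a['im'][150:240,235:315],(400,450),interpolation=2),cv2.resize(b['im'][145:235,265:345],(400,450),interpolation=2)]))
E
python3 w.py
```

```text
top
400.7 179.1 [ 14  13 123] [ 590.7 -246.7    9. ]
363.8 183.1 [ 14  13 123] [ 577.4 -123.2    9. ]
409.3 215.7 [ 14  14 129] [ 467.7 -272.6    9. ]
369.3 221.6 [ 14  14 128] [ 448.1 -139.9    9. ]
side
347.3 259.8 [15 12 98] [ 579.2 -126.     9. ]
305.3 277.8 [ 16  13 120] [ 449.9 -143.3    9. ]
370.9 294.6 [ 17  14 143] [ 592.5 -250.     9. ]
330.0 317.6 [ 17  16 172] [ 469.3 -275.1    9. ]
pan top
270.6 188.3 [  41   51 1057] [545.  173.6 116. ]
pan side
290.0 172.3 [16 13 32] [507.2 164.9 116. ]
314.7 171.4 [12 13 29] [579.3 144.2 116. ]
```

View pics/c.png

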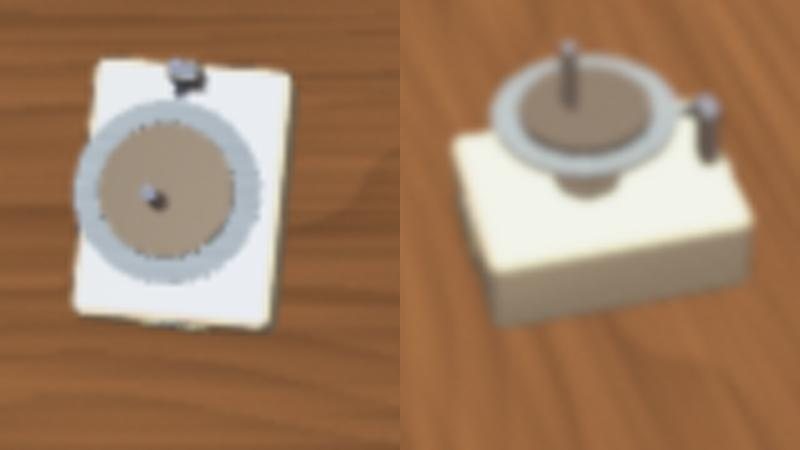

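```bash
cat >> h.py <<'E'
from scipy.spatial.transform import Rotation as Ro
def to(x,y,z):
    o=robot.get_obs(); q=o['orientation']; R=Ro.from_quat([q[1],q[2],q[3],q[0]]).as_matrix()
    print('t',round(o['clock'],2),'p',np.round(o['eef_pos'],1),'yaw jaw',round(np.degrees(np.arctan2(R[1,1],R[0,1])),2),'tilt',np.round(R[2],4),'F',np.round(o['force'],2),'w',round(o['grip_width'],1))
    print('shift',np.round(R.T@(np.array([x,y,z])-o['eef_pos']),1)); return R
E
python3 - <<'E'
from h import *
a=cam('top');b=cam('side')
def tri(pa,pb):
    A=[];B=[]
    for c,p in((a,pa),(b,pb)):
        o=ray(c,*p,0);q=ray(c,*p,100);d=(q-o)/np.linalg.norm(q-o);P=np.eye(3)-np.outer(d,d);A.append(P);B.append(P@o)
    X=np.linalg.solve(sum(A),sum(B)); print(np.round(X,1),[np.round(proj(c,X)-p,1) for c,p in((a,pa),(b,pb))])
tri((264.2,187.2),(298.8,153.6))
# plate + pan centres
for c,ctr in((a,(268,188)),(b,(302,168))):
    im=cv2.GaussianBlur(c['im'],(3,3),0).astype(int)
    x0,y0=int(ctr[0])-20,int(ctr[1])-14
    m=(abs(im[...,0]-im[...,2])<60)&(im[...,2]-im[...,0]>8)&(im.sum(2)<480)
    m=m.astype(np.uint8); z=np.zeros_like(m); cv2.circle(z,ctr,20,1,-1); m&=z
    n,l,s,ce=cv2.connectedComponentsWithStats(m); i=1+np.argmax(s[1:,4]); cs,_=cv2.findContours((l==i).astype(np.uint8),0,1)
    e=cv2.fitEllipse(cv2.convexHull(max(cs,key=len))); print(s[i],e,np.round(ray(c,*e[0],122),1))
to(449,-141.5,150)
E
```

```text
[542.5 185.7 162.9] [array([ 0.1, -0.3]), array([-0.3,  0. ])]
[255 175  27  26 539] ((267.7167663574219, 187.68902587890625), (26.098398208618164, 26.21038055419922), 85.10494995117188) [546.1 181.7 122. ]
[283 153  39  23 446] ((301.38067626953125, 164.28648376464844), (21.209646224975586, 35.80921936035156), 92.2346420288086) [549.8 183.2 122. ]
t 0.3 p [138.7 557.8 231. ] yaw jaw 76.03 tilt [ 1.e-04 -6.e-04 -1.e+00] F [-0.24 -0.05 -0.47] w 85.5
shift [-469.9 -603.7   81.3]
```

Call:
step_arm:
  series:
    - [[1,-30,-20,0,-0.15],[1,-60,-60,0,-0.243],[1,-80,-100,0,-0.243],[1,-95,-150,0,-0.243],[1,-110,-200,0,-0.243],[1,-125,-250,0,-0.243],[1,-145,-300,0,-0.243],[1,-165,-345,0,-0.243]]

```text
clock: 1.1
eef_pos: [213.4, 191.4, 231.1]
orientation: [0.001, -0.001, 1.0, -0.0]
force: [1.4, -1.6, 0.9]
grip_width: 85.5
```

Call:
step_arm:
  series:
    - [[1,-50,-2,0,0],[1,-100,-4,-10,0],[1,-150,-6,-20,0],[1,-200,-8,-30,0],[1,-250,-8,-40,0],[1,-270,-8,-50,0],[1,-270,-8,-50,0],[1,-270,-8,-50,0]]

```text
clock: 1.9
eef_pos: [483.0, 183.7, 280.8]
orientation: [-0.0, -0.001, 1.0, -0.0]
force: [0.7, -0.7, 0.3]
grip_width: 85.4
```

```bash
python3 - <<'E'
from h import *
c=cam('wrist','wr0.png');R=np.array(c['R']);print(-R.T@np.array(c['t']),R[2],c['intrinsics'][0][0]);to(449,-141.5,150)
E
```

```text
[416.3901542  183.61993581 423.95452649] [ 0.26131265 -0.00130324 -0.96525334] 282.0169286667772
t 1.95 p [482.2 183.9 280.6] yaw jaw 90.1 tilt [ 7.e-04 -5.e-04 -1.e+00] F [-0.12 -0.07  0.61] w 85.3
shift [  33.7 -325.3  130.8]
```

View pics/wr0.png

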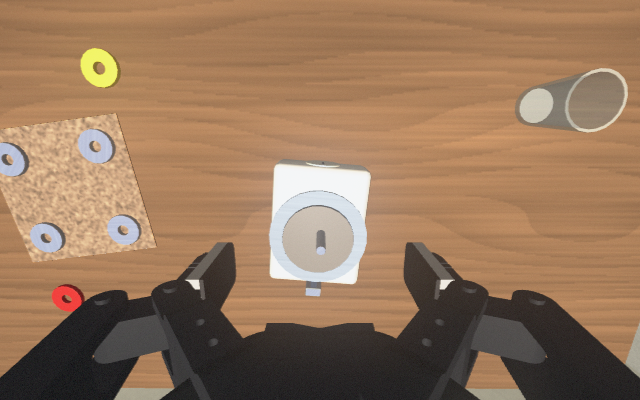

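```bash
python3 - <<'E'
from h import *
c=cam('wrist')
im=c['im'].astype(int)
cv2.imwrite('pics/wr1.png',cv2.resize(c['im'][175:305,255:385],(780,780),interpolation=2)[60:640])
m=((im[...,2]-im[...,0]>6)).astype(np.uint8)
z=np.zeros_like(m);cv2.circle(z,(318,239),46,1,-1)
n,l,s,ce=cv2.connectedComponentsWithStats(m&z);i=1+np.argmax(s[1:,4]);cs,_=cv2.findContours((l==i).astype(np.uint8),0,1)
e=cv2.fitEllipse(cv2.convexHull(max(cs,key=len)));print(s[i],e)
for zz in(115,118,121,124): print(zz,ray(c,*e[0],zz).round(1), 'diam', np.round(np.linalg.norm(ray(c,e[0][0]+e[1][1]/2,e[0][1],zz)-ray(c,e[0][0]-e[1][1]/2,e[0][1],zz)),1))
# pan outer: 
m=((im[...,0]-im[...,2]>5)).astype(np.uint8);cv2.circle(z,(318,239),58,1,-1)
n,l,s,ce=cv2.connectedComponentsWithStats(m&z);i=1+np.argmax(s[1:,4]);cs,_=cv2.findContours((l==i).astype(np.uint8),0,1)
print(s[i],cv2.fitEllipse(cv2.convexHull(max(cs,key=len))))
for zz in(160,165,170): print(zz,ray(c,320,250,zz).round(1))
print(ray(c,320,232,122).round(1))
E
```

```text
[ 282  207   71   66 3573] ((317.3066101074219, 239.3993377685547), (66.23846435546875, 70.80229949951172), 94.28497314453125)
115 [548.  181.1 115. ] diam 83.5
118 [546.7 181.2 118. ] diam 82.7
121 [545.4 181.2 121. ] diam 81.9
124 [544.1 181.2 124. ] diam 81.1
[ 269  191   97   97 3243] ((317.3280944824219, 237.04637145996094), (94.64533233642578, 96.27149963378906), 81.02249908447266)
160 [540.3 184.3 160. ]
165 [538.  184.3 165. ]
170 [535.6 184.2 170. ]
[535.8 184.3 122. ]
```

View pics/wr1.png

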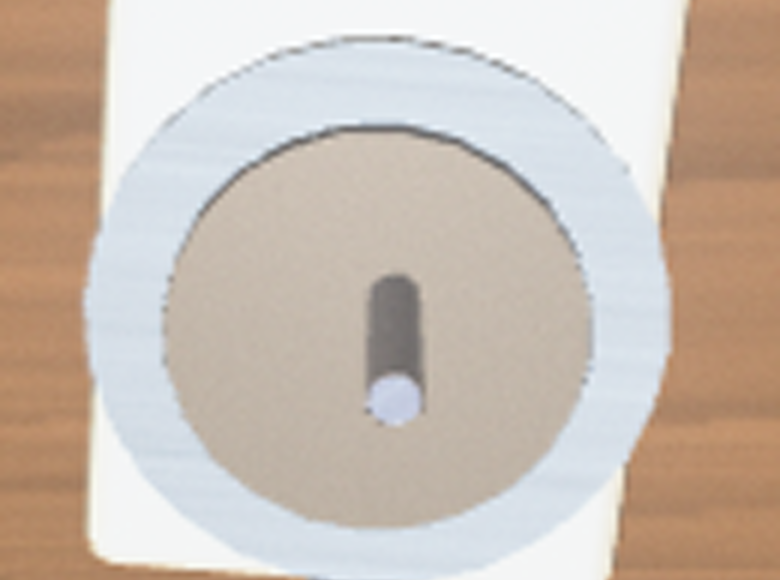

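The close crop shows the bare pan with the spindle tip at (320.8,251.7) and its base near (320.7,234.7). The plate centre is at (317,239). That puts the spindle at about (539.5,185), to the −x/+y side of the pan centre. I'm moving to the nearest grey washer.

Call:
step_arm:
  series:
    - [[1,5,-48,0,0],[1,10,-95,10,0],[1,15,-143,25,0],[1,20,-190,40,0],[1,25,-238,60,0],[1,34,-280,75,0],[1,34,-320,90,0],[1,34,-325,130,0]]

```text
clock: 2.8
eef_pos: [450.0, -145.7, 153.5]
orientation: [0.003, 0.001, 1.0, -0.003]
force: [0.3, 0.1, 0.4]
grip_width: 85.7
```

```bash
cat > ww.py <<'E'
from h import *
import sys
def rings(c,z,amin=150):
    im=c['im'].astype(int)
    m=((im[...,0]-im[...,2]>8)).astype(np.uint8)
    n,l,s,ce=cv2.connectedComponentsWithStats(m);out=[]
    for i in range(1,n):
        if s[i,4]<amin: continue
        cs,_=cv2.findContours((l==i).astype(np.uint8),cv2.RETR_EXTERNAL,1)
        k=max(cs,key=len); 
        if len(k)<5: continue
        e=cv2.fitEllipse(k); p=ray(c,*e[0],z); print(np.round(e[0],1),np.round(e[1],1),s[i].tolist(),np.round(p,1)); out.append(p)
    return out
if __name__=='__main__':
    c=cam('wrist',sys.argv[1]); rings(c,9); print('tcp px',proj(c,robot.get_obs()['eef_pos'])); to(*map(float,sys.argv[2:5]))
E
python3 ww.py wr2.png 449 -141.5 20
```

```text
[  5.3 130.8] [13.3 65.9] [0, 97, 14, 64, 623] [ 391.8 -460.5    9. ]
[324.9 186.9] [44.4 45.6] [302, 165, 47, 45, 1443] [ 448.6 -141.3    9. ]
[199.9 204.7] [40.9 46.2] [178, 183, 45, 44, 1344] [ 468.3 -274.4    9. ]
[ 24.5 252.5] [ 18.8 117. ] [0, 216, 58, 87, 1426] [ 524.8 -478.8    9. ]
[ 17.5 277. ] [ 2.7 98.9] [0, 240, 38, 74, 237] [ 555.9 -495.7    9. ]
[339.  295.5] [35.3 40.5] [319, 278, 41, 36, 1022] [ 578.6 -124.1    9. ]
[ 11.3 326.1] [20.4 69.3] [0, 286, 31, 63, 931] [ 623.4 -522.9    9. ]
[237.4 306. ] [31.3 33.7] [220, 288, 35, 36, 713] [ 593.4 -244.1    9. ]
tcp px [326.74292445 233.91133501]
t 2.85 p [ 445.1 -141.8  145. ] yaw jaw 89.92 tilt [ 0.0052  0.0018 -1.    ] F [-4.62  0.98 -4.93] w 85.5
shift [-4.60e+00  1.00e-01  1.25e+02]
```

View pics/wr2.png

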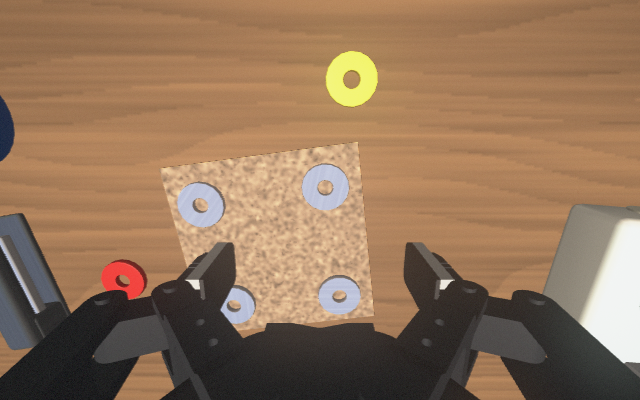

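The view confirms the choice: a plain grey washer on the mat at (325,187), with the yellow and red rings clear of it. All three views agree on (448.7,-141.4).

Call:
step_arm:
  series:
    - [[0.34,-3.5,0.5,30,0],[0.34,-3.5,0.5,70,0],[0.34,-3.5,0.5,110,0],[0.34,-3.5,0.5,125,0],[0.34,-3.5,0.5,125,0],[0.34,-3.5,0.5,125,0]]

```text
clock: 3.45
eef_pos: [447.9, -140.5, 20.8]
orientation: [-0.002, 0.0, 1.0, 0.001]
force: [-0.9, -0.8, 0.6]
grip_width: 57.4
```

```bash
python3 ww.py wr3.png 448.6 -141.3 6
```

```text
[318.6 241.1] [75.5 81.4] [278, 203, 82, 77, 4329] [ 448.8 -141.1    9. ]
[ 98.8 270.9] [66.8 83.9] [58, 235, 83, 73, 3941] [ 468.5 -275.3    9. ]
tcp px [318.74125707 250.01208036]
t 3.5 p [ 448.7 -141.    21.5] yaw jaw 89.97 tilt [ 3.4e-03  7.0e-04 -1.0e+00] F [0.48 0.29 0.39] w 57.0
shift [ 0.  -0.3 15.5]
```

Call:
step_arm:
  series:
    - [[0.34,0,0,6,0],[0.34,0,0,12,0],[0.34,0,0,15,0],[0.34,0,0,17,0]]

```text
clock: 3.9
eef_pos: [448.4, -140.9, 4.2]
orientation: [-0.002, 0.0, 1.0, 0.0]
force: [-0.2, -0.2, 0.7]
grip_width: 57.4
```

Call:
step_arm:
  series:
    - [[0.34,0,0,1,0],[0.34,0,0,2,0],[0.34,0,0,2,0]]

```text
clock: 4.2
eef_pos: [448.4, -140.9, 2.1]
orientation: [-0.002, 0.0, 1.0, 0.0]
force: [0.2, 0.4, 0.5]
grip_width: 57.4
```

Call:
step_arm:
  series:
    - [[0.34,0,0,1,0],[0.34,0,0,2,0],[0.34,0,0,2,0]]

```text
clock: 4.5
eef_pos: [448.3, -140.9, 0.0]
orientation: [-0.002, 0.0, 1.0, 0.001]
force: [-0.5, -1.2, -0.1]
grip_width: 56.9
```

Call:
step_arm:
  series:
    - [[0.34,0,0,1,0],[0.34,0,0,2,0],[0.34,0,0,2,0]]

```text
clock: 4.8
eef_pos: [448.4, -140.9, -1.5]
orientation: [-0.002, 0.0, 1.0, 0.001]
force: [-2.3, 1.4, 8.2]
grip_width: 57.3
```

Call:
step_arm:
  series:
    - [[0.34,0,0,-4,0],[0.34,0,0,-4.5,0],[0,0,0,-4.5,0],[-0.3,0,0,-4.5,0],[-0.3,0,0,-4.5,0],[-0.3,0,0,-4.5,0],[-0.3,0,0,-4.5,0],[-0.3,0,0,-4.5,0]]
  grip_force: 40

```text
clock: 5.6
eef_pos: [448.7, -141.1, 3.8]
orientation: [-0.002, 0.0, 1.0, 0.0]
force: [-1.8, 1.5, 10.4]
grip_width: 46.8
```

Call:
step_arm:
  series:
    - [[-0.3,0,0,-5,0],[-0.3,0,0,-20,0],[-0.3,0,0,-60,0],[-0.3,0,0,-110,0],[-0.3,0,0,-160,0],[-0.3,0,0,-200,0],[-0.3,0,0,-200,0],[-0.3,0,0,-200,0]]

```text
clock: 6.4
eef_pos: [449.8, -141.4, 204.5]
orientation: [-0.001, 0.0, 1.0, -0.0]
force: [-0.1, -0.6, -2.2]
grip_width: 46.9
```

```bash
python3 - <<'E'
from h import *
import ww
c=cam('wrist','wr4.png'); o=robot.get_obs(); ww.rings(c,o['eef_pos'][2]+8); print(proj(c,o['eef_pos'])); to(539.5,185,230)
E
```

```text
[ 22.3 124.6] [ 56.6 101.8] [0, 72, 54, 99, 4021] [ 384.  -281.2  210.9]
[212.6 194.5] [35.4 39.6] [193, 176, 40, 38, 1002] [ 417.7 -195.1  210.9]
[ 57.3 236.1] [19.9 93.4] [31, 205, 55, 77, 1052] [ 440.2 -278.3  210.9]
[319.3 252.3] [83.1 90.4] [274, 211, 91, 84, 5280] [ 449.2 -141.6  210.9]
[ 31.1 266. ] [ 20.9 145.2] [1, 222, 65, 98, 2090] [ 457.5 -296.5  210.9]
[ 53.7 255.9] [ 1.9 75.9] [38, 223, 32, 67, 151] [ 451.5 -282.9  210.9]
[629.  307.6] [58.7 87.4] [596, 256, 44, 100, 1889] [482.6  31.5 210.9]
[320.77038098 245.43263698]
t 6.45 p [ 448.8 -140.8  202.9] yaw jaw 89.99 tilt [ 0.0051  0.0015 -1.    ] F [ 0.13 -0.16 -1.62] w 46.8
shift [-90.5 325.9 -27.1]
```

View pics/wr4.png

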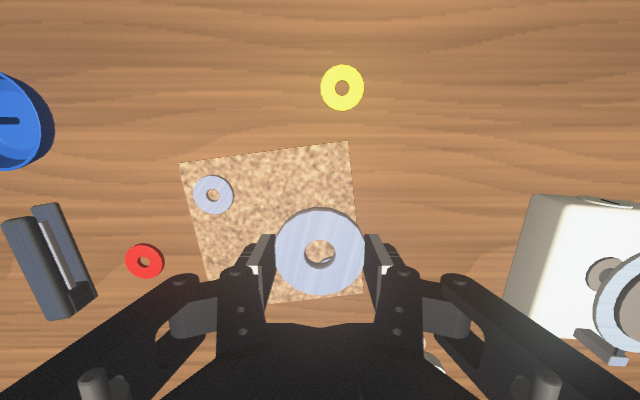

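The picture shows the washer held flat and centred between the pads at (319,252), with the mat behind it. Next I carry it above the spindle.

Call:
step_arm:
  series:
    - [[-0.3,-12,47,-8,0],[-0.3,-25,94,-15,0],[-0.3,-38,141,-15,0],[-0.3,-52,188,-15,0],[-0.3,-65,235,-15,0],[-0.3,-78,280,-10,0],[-0.3,-90,320,0,0],[-0.3,-90,326.5,10,0]]

```text
clock: 7.25
eef_pos: [538.0, 189.5, 189.9]
orientation: [-0.004, -0.002, 1.0, 0.001]
force: [-0.0, -0.8, -1.4]
grip_width: 46.9
```

Call:
step_arm:
  series:
    - [[-0.3,0,0,0,0],[-0.3,0,0,0,0],[-0.3,0,0,0,0]]

```text
clock: 7.55
eef_pos: [537.6, 188.3, 189.3]
orientation: [-0.005, -0.001, 1.0, 0.001]
force: [0.4, -0.2, -0.9]
grip_width: 47.3
```

```bash
python3 - <<'E'
from h import *
import ww
c=cam('wrist'); o=robot.get_obs(); ww.rings(c,o['eef_pos'][2]+8,1500); print(proj(c,o['eef_pos'])); to(539.1,185.8,182)
cv2.imwrite('pics/wr5.png',cv2.resize(c['im'][180:330,240:400],(800,750),interpolation=2)[50:650])
s=cam('side');cv2.imwrite('pics/s5.png',s['im'])
for sk in (5,8,11): print(sk,[proj(c,(538.6,185.8,175-sk)).round(1)])
E
```

```text
[310.4 212.8] [116.9 129.5] [241, 150, 141, 95, 4509] [514.5 183.5 197.9]
[318.4 254.2] [86.5 92.3] [274, 211, 91, 93, 5547] [537.1 187.6 197.9]
[319.67131642 249.28903443]
t 7.6 p [538.  188.3 189.9] yaw jaw 90.12 tilt [ 0.0088  0.002  -1.    ] F [-0.28  0.39 -0.7 ] w 46.8
shift [-1.1 -2.5  7.9]
5 [array([315.7, 236.5])]
8 [array([315.7, 234.7])]
11 [array([315.8, 233. ])]
```

View pics/wr5.png

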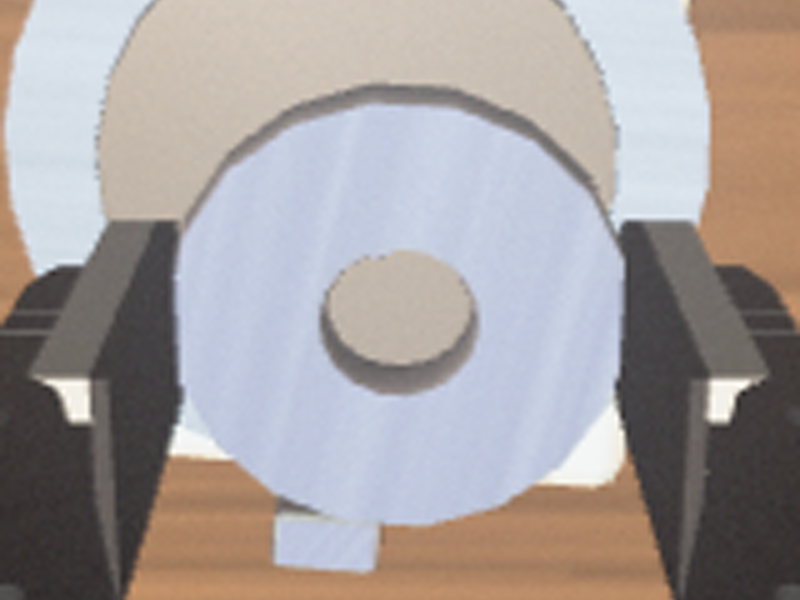

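The washer is still above the spindle. The hole at crop (400,310) shows only the plate. The spindle tip is predicted just above the hole's upper rim, near (378,225), which fits.

Call:
step_arm:
  series:
    - [[-0.3,-1,-2.5,4,0],[-0.3,-1,-2.5,9,0],[-0.3,-1,-2.5,9,0],[-0.3,-1,-2.5,9,0]]

```text
clock: 8.05
eef_pos: [539.0, 185.6, 181.0]
orientation: [-0.004, -0.001, 1.0, 0.001]
force: [-0.3, 0.2, -1.0]
grip_width: 47.3
```

```bash
cat > hole.py <<'E'
from h import *
import sys
c=cam('wrist'); im=c['im'][225:270,290:345].astype(int)
d=im[...,0]-im[...,2]
for r in d[::2,::2]: print(''.join('#' if v>5 else ('.' if v<-5 else '+') for v in r))
to(*map(float,sys.argv[1:4]))
for sk in (6,11): print(sk,proj(c,(539,185.6,175-sk)).round(1))
E
python3 hole.py 539.1 185.8 175
```

```text
############################
############################
############################
############################
############################
############################
############################
############################
##################+#########
##########..#####...########
#########............#######
########..............######
########..............+#####
#######+...............#####
#######................#####
#######+...............#####
########+............+.#####
########++............+#####
########.++........++.######
#########.+++++++.+..#######
##########...+++++..########
############.......#########
############################
t 8.1 p [539.1 185.8 181.2] yaw jaw 90.1 tilt [ 0.0082  0.0022 -1.    ] F [ 0.46  0.12 -1.29] w 46.9
shift [-0.   0.   6.2]
6 [319.7 239.6]
11 [319.7 236.4]
```

Call:
step_arm:
  series:
    - [[-0.3,0,-1,2,0],[-0.3,0,-1,5,0],[-0.3,0,-1,5,0],[-0.3,0,-1,5,0]]

```text
clock: 8.5
eef_pos: [539.0, 184.8, 176.0]
orientation: [-0.004, -0.001, 1.0, 0.001]
force: [0.2, 0.3, -1.3]
grip_width: 46.8
```

```bash
python3 hole.py 539.1 184.8 170
```

```text
############################
############################
############################
############################
############################
############################
############################
############################
############################
##########.+#######.########
#########...######...#######
########.....+##+.....######
########..............+#####
#######+...............#####
#######+...............#####
#######................#####
#######++............+.#####
########++............+#####
########+++........++.######
#########.++++++++...#######
##########..++.+....########
############......+#########
############################
t 8.55 p [539.1 184.8 176.2] yaw jaw 90.11 tilt [ 0.0082  0.0021 -1.    ] F [-0.96  0.48  0.24] w 47.1
shift [-0.1 -0.   6.2]
6 [321.1 243.1]
11 [321.1 239.7]
```

Call:
step_arm:
  series:
    - [[-0.3,0,0,3,0],[-0.3,0,0,6,0],[-0.3,0,0,6,0],[-0.3,0,0,6,0]]

```text
clock: 8.95
eef_pos: [538.9, 184.8, 169.9]
orientation: [-0.004, -0.001, 1.0, 0.001]
force: [0.2, 0.1, -1.2]
grip_width: 47.0
```

```bash
python3 hole.py 539.1 184.8 165
```

```text
############################
############################
############################
############################
############################
############################
############################
############################
############################
##########.########.########
#########..########..#######
########...########...######
########....######+...+#####
#######+.....####+.....#####
#######+...............#####
#######+...............#####
########+............+.#####
########++............+#####
########.++........++.######
#########++++++++++..#######
##########.+++++....########
############......+#########
############################
t 9.0 p [539.  184.8 170.1] yaw jaw 90.11 tilt [ 0.0083  0.0022 -1.    ] F [ 0.32 -0.58 -0.77] w 46.7
shift [-0.1 -0.   5.1]
6 [321.2 247.6]
11 [321.1 244. ]
```

Call:
step_arm:
  series:
    - [[-0.3,0.5,0,1,0],[-0.3,0.5,0,3,0],[-0.3,0.5,0,5,0],[-0.3,0.5,0,6,0],[-0.3,0.5,0,6,0]]

```text
clock: 9.5
eef_pos: [538.3, 184.8, 163.8]
orientation: [-0.004, -0.001, 1.0, 0.001]
force: [-0.4, -0.1, -0.8]
grip_width: 47.2
```

```bash
python3 hole.py 539.1 184.8 160
```

```text
############################
############################
############################
############################
############################
############################
############################
############################
############++++++##########
##########.+++..+++.########
#########..+######+..#######
########...+#######...######
########...########...+#####
#######+...########....#####
#######+...########...+#####
#######+....######+....#####
########+....####+...+.#####
########++...........++#####
########.++........++.######
#########+++++++++.+.#######
##########.+++++++..########
############......+#########
############################
t 9.55 p [538.4 184.8 164. ] yaw jaw 90.11 tilt [ 0.0087  0.0021 -1.    ] F [-0.53 -1.02 -1.29] w 46.9
shift [-0.8 -0.   4. ]
6 [321.3 253.5]
11 [321.2 249.5]
```

The hole mask shows the spindle top ringed by the hole and nearly central. Threading now.

Call:
step_arm:
  series:
    - [[-0.3,0,0,3,0],[-0.3,0,0,6,0],[-0.3,0,0,9,0],[-0.3,0,0,12,0],[-0.3,0,0,15,0],[-0.3,0,0,18,0],[-0.3,0,0,18,0]]

```text
clock: 10.25
eef_pos: [537.9, 184.8, 145.3]
orientation: [-0.005, -0.001, 1.0, 0.001]
force: [0.0, 0.6, -1.6]
grip_width: 47.1
```

```bash
python3 hole.py 539.1 184.8 130
```

```text
############################
############################
############################
############################
############################
############################
############################
############################
############++++++##########
##########.++++++++.########
#########..++++++++..#######
########....+++++++...######
########....+++++++...+#####
#######+...++++++++....#####
#######+...+++++++++..+#####
#######+...+++++++++..+#####
########+..+++++++++.+.#####
########++..+....+++.++#####
########++++######+++.######
#########++########+.#######
##########+#################
############################
############################
t 10.3 p [538.1 184.9 145.7] yaw jaw 90.11 tilt [ 0.0092  0.0021 -1.    ] F [-0.47 -0.41 -0.08] w 47.1
shift [-1.2 -0.1 15.6]
6 [321.6 271.5]
11 [321.5 266.4]
```

Call:
step_arm:
  series:
    - [[-0.3,0,0,4,0],[-0.3,0,0,8,0],[-0.3,0,0,12,0],[-0.3,0,0,16,0],[-0.3,0,0,18,0],[-0.3,0,0,18,0]]

```text
clock: 10.9
eef_pos: [537.6, 184.8, 127.2]
orientation: [-0.005, -0.001, 1.0, 0.001]
force: [-0.7, -0.8, -1.0]
grip_width: 47.3
```

Call:
step_arm:
  series:
    - [[-0.3,0,0,1,0],[-0.3,0,0,2,0],[-0.3,0,0,3,0],[-0.3,0,0,3,0]]

```text
clock: 11.3
eef_pos: [537.5, 184.8, 124.0]
orientation: [-0.005, -0.001, 1.0, 0.001]
force: [0.3, 0.2, -1.1]
grip_width: 47.2
```

Call:
step_arm:
  series:
    - [[-0.3,-0.3,0,2,0],[-0.3,-0.3,0,4,0],[-0.3,-0.5,0,6,0],[-0.3,-0.5,0,7,0],[-0.3,-0.5,0,8,0],[-0.3,-0.5,0,8,0],[-0.3,-0.5,0,8,0]]

```text
clock: 12.0
eef_pos: [537.9, 184.8, 116.0]
orientation: [-0.005, -0.001, 1.0, 0.001]
force: [-0.1, -0.6, -0.0]
grip_width: 46.9
```

```bash
python3 hole.py 539 184.8 115; python3 hole.py 539 184.8 115|tail -4|head -1; python3 - <<'E'
from h import *
a=cam('side');cv2.imwrite('pics/s6.png',cv2.resize(a['im'][120:220,250:360],(770,700),interpolation=2)[100:])
E
```

```text
############################
############################
############################
############################
############################
############################
############################
############################
###########+......+#########
##########....++....########
#########...++++++...#######
########....+++++++...######
########...++++++++...+#####
#######+...+.++++++....#####
#######+...++.++++++..+#####
#######+...++++++++....#####
########+..+++++++++.+.#####
########++..++++++++.++#####
########.++++++++++++.######
#########.+.++++++++.#######
##########++++++++++########
##########++++++++++########
##########++++++++++########
t 12.05 p [537.9 184.8 116.1] yaw jaw 90.11 tilt [ 0.0102  0.0019 -0.9999] F [-0.07 -0.67  0.09] w 46.9
shift [-1.1 -0.   1.1]
6 [322.1 310.8]
11 [322.  302.6]
t 12.1 p [537.9 184.9 116.1] yaw jaw 90.11 tilt [ 0.0102  0.0019 -0.9999] F [-0.59  0.21 -0.91] w 47.0
```

View pics/s6.png

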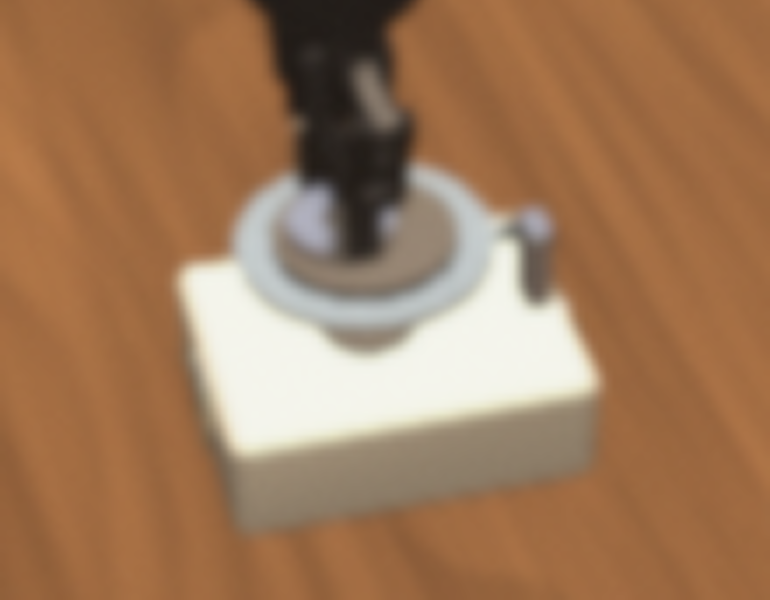

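Side crop: the washer sits between the fingers at plate level, at about (350,215). The pan rim is free and the pointer is at (535,220). Next I track the pan's sinking by its rim in the side view.

```bash
cat > rim.py <<'E'
from h import *
from scipy.interpolate import interp1d
def rimrow(im,c=None):
    out=[]
    for u in range(293,313):
        col=im[170:190,u].astype(float).mean(1); d=np.diff(col); k=np.argmax(d)
        if 0<k<len(d)-1:
            a,b,e=d[k-1:k+2]; k=k+0.5*(a-e)/(a-2*b+e)
        out.append(170.5+k)
    return np.array(out)
def rimnow(): return rimrow(cam('side')['im'])
if __name__=='__main__':
    b=rimrow(cv2.imread('pics/side0.png')); s=rimrow(cv2.imread('pics/s5.png')); n=rimnow(); n2=rimnow()
    print(np.round(b,1));print(np.round(n-b,2))
    for x in(s,n,n2): print('shift px vs bare',np.median(x-b).round(2), (x-b).std().round(2))
    c=cam('side'); p=[proj(c,(546-15,182-56,118-k))[1] for k in (0,10)]; print('px/mm',(p[1]-p[0])/10)
E
python3 rim.py
```

```text
[174.1 174.6 174.8 175.2 182.7 183.4 183.7 184.1 184.3 184.4 184.3 184.1
 183.6 183.4 182.7 174.7 174.5 173.9 173.5 172.7]
[ 1.02  0.98  0.98  1.03  0.06 -0.   -0.01 -0.08 -0.02 -0.01 -0.01 -0.07
 -0.   -0.04 -0.01  1.04  0.98  1.03  6.23  0.8 ]
shift px vs bare -0.01 0.03
shift px vs bare 0.03 1.36
shift px vs bare 0.01 2.03
px/mm 0.2533925382648306
```

Call:
step_arm:
  series:
    - [[-0.3,-0.3,0,1,0],[-0.3,-0.3,0,2,0],[-0.3,-0.3,0,3,0],[-0.3,-0.3,0,3,0]]

```text
clock: 12.7
eef_pos: [538.3, 184.9, 113.0]
orientation: [-0.005, -0.001, 1.0, 0.001]
force: [-0.6, 0.0, -0.4]
grip_width: 46.9
```

```bash
cat > rim2.py <<'E'
from rim import *
b=rimrow(cv2.imread('pics/side0.png')); k=[0,1,2,3,15,16,17]
for _ in range(2): print('sink past bare mm',np.round(np.median((rimnow()-b)[k])/0.2534,2)); 
to(538,185,113)
E
python3 rim2.py
```

```text
sink past bare mm 6.87
sink past bare mm 6.89
t 12.8 p [538.3 184.9 113.1] yaw jaw 90.11 tilt [ 0.01    0.0019 -0.9999] F [ 0.73 -0.33 -0.84] w 47.3
shift [0.3 0.1 0.1]
```

Call:
step_arm:
  series:
    - [[0.1,0,0,0,0],[0.3,0,0,0,0],[0.4,0,0,-1,0],[0.45,0,0,-3,0],[0.45,0,0,-10,0],[0.45,0,0,-25,0],[0.45,0,0,-50,0],[0.45,0,0,-80,0]]

```text
clock: 13.6
eef_pos: [538.6, 184.6, 194.3]
orientation: [-0.006, -0.001, 1.0, 0.001]
force: [-0.2, 0.2, -0.7]
grip_width: 61.9
```

Call:
step_arm:
  series:
    - [[0.45,0,0,-20,0],[0.45,0,0,-20,0],[0.45,0,0,-20,0]]

```text
clock: 13.9
eef_pos: [539.2, 184.7, 215.3]
orientation: [-0.005, -0.001, 1.0, 0.001]
force: [-0.8, 0.2, 0.3]
grip_width: 62.1
```

```bash
python3 rim2.py; python3 - <<'E'
from h import *
import ww
c=cam('wrist','wr6.png'); ww.rings(c,113+8,600); print(proj(c,(538.5,185,113+45-8)))
to(469.0,-274.5,60)
E
```

```text
sink past bare mm 7.59
sink past bare mm 7.59
t 14.0 p [538.1 184.5 213.4] yaw jaw 90.11 tilt [ 0.0127  0.0016 -0.9999] F [ 0.6  -0.19  0.03] w 61.9
shift [ -1.2   0.3 100.4]
[316.  206.4] [119.2 122.9] [254, 147, 125, 120, 5320] [540.4 181.4 121. ]
[319.5 203.1] [52.7 54.6] [292, 177, 56, 54, 2033] [537.4 184.4 121. ]
[ 78.1 210.6] [32.  40.4] [59, 193, 39, 36, 934] [544.8 -26.6 121. ]
[320.27322632 214.35369414]
t 14.05 p [538.  184.5 213.1] yaw jaw 90.1 tilt [ 0.0133  0.0015 -0.9999] F [ 0.27 -0.52 -0.13] w 61.6
shift [  67.8 -459.1  153.3]
```

View pics/wr6.png

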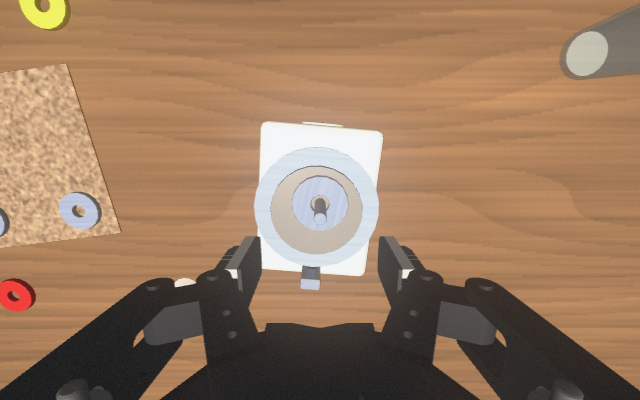

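The wrist view shows the washer seated round the spindle at (320,203), flat on the plate, with the hand clear. The pan sits about 7.6 mm below bare. Fetching the second washer, at (578.5,-124.2).

Call:
step_arm:
  series:
    - [[0.34,-6,-48,0,0],[0.34,-12,-96,0,0],[0.34,-18,-144,0,0],[0.34,-25,-192,20,0],[0.34,-31,-240,50,0],[0.34,-40,-285,80,0],[0.34,-40,-308,120,0],[0.34,-40,-308.5,150,0]]

```text
clock: 14.85
eef_pos: [576.0, -127.2, 59.7]
orientation: [-0.007, 0.001, 1.0, 0.001]
force: [-0.4, -0.2, -0.6]
grip_width: 57.3
```

Call:
step_arm:
  series:
    - [[0.34,0,0,5,0],[0.34,0,0,5,0]]

```text
clock: 15.05
eef_pos: [574.1, -126.6, 52.7]
orientation: [-0.009, 0.001, 1.0, 0.002]
force: [0.2, 0.4, -0.3]
grip_width: 57.2
```

```bash
python3 ww.py wr7.png 578.5 -124.2 20
```

```text
[75.2 55.9] [74.2 92.8] [35, 12, 82, 89, 4838] [ 467.  -275.3    9. ]
[323.  227.8] [64.4 68. ] [289, 196, 69, 65, 3097] [ 578.  -124.2    9. ]
[148.3 246.4] [59.3 70.8] [114, 215, 70, 64, 2965] [ 591.9 -249.4    9. ]
tcp px [319.6315153  252.57389512]
t 15.1 p [ 575.8 -126.7   54.8] yaw jaw 89.91 tilt [ 0.015   0.0016 -0.9999] F [ 0.36 -0.6   0.23] w 57.1
shift [-3.2  2.5 34.7]
```

Call:
step_arm:
  series:
    - [[0.34,-3,2.5,5,0],[0.34,-3,2.5,20,0],[0.34,-3,2.5,35,0],[0.34,-3,2.5,45,0],[0.34,-3,2.5,50,0],[0.34,-3,2.5,51,0],[0.34,-3,2.5,51,0]]

```text
clock: 15.8
eef_pos: [578.0, -124.2, 3.6]
orientation: [-0.008, 0.001, 1.0, 0.001]
force: [-0.4, 0.0, -0.4]
grip_width: 57.3
```

```bash
python3 ww.py wr7.png 578 -124.2 3
```

```text
[13. 36.] [31.4 85.4] [0, 0, 31, 78, 1988] [ 474.2 -259.8    9. ]
[319.8 252.4] [83.7 90.9] [274, 211, 93, 84, 5348] [ 578.  -124.2    9. ]
[ 88.4 275.3] [75.3 92.9] [44, 236, 92, 82, 4877] [ 591.5 -250.2    9. ]
tcp px [319.52286778 248.92586782]
t 15.85 p [ 578.3 -124.3    4. ] yaw jaw 89.9 tilt [ 0.0146  0.0014 -0.9999] F [ 0.65 -0.85  0.46] w 57.2
shift [0.3 0.1 1. ]
```

Call:
step_arm:
  series:
    - [[0.34,0,0,0.5,0],[0,0,0,0.5,0],[-0.3,0,0,0.5,0],[-0.3,0,0,0.5,0],[-0.3,0,0,0.5,0],[-0.3,0,0,0.5,0]]
  grip_force: 40

```text
clock: 16.45
eef_pos: [578.9, -124.7, 4.4]
orientation: [-0.007, 0.001, 1.0, 0.0]
force: [-1.4, 0.1, 5.3]
grip_width: 46.8
```

Call:
step_arm:
  series:
    - [[-0.3,0,0,-5,0],[-0.3,0,0,-20,0],[-0.3,0,0,-60,0],[-0.3,0,0,-110,0],[-0.3,0,0,-160,0],[-0.3,0,0,-195,0],[-0.3,0,0,-195,0],[-0.3,0,0,-195,0]]

```text
clock: 17.25
eef_pos: [582.0, -124.9, 201.1]
orientation: [-0.005, 0.001, 1.0, -0.0]
force: [0.1, 0.0, -3.0]
grip_width: 46.9
```

```bash
python3 - <<'E'
from h import *
import ww
c=cam('wrist','wr8.png'); o=robot.get_obs(); ww.rings(c,o['eef_pos'][2]+8,3000); print(proj(c,o['eef_pos'])); to(538.5,185,180)
E
python3 rim2.py
```

```text
[319.3 250.3] [83.6 90.2] [275, 209, 90, 84, 5295] [ 580.4 -125.2  207.2]
[320.45876636 245.12683587]
t 17.3 p [ 581.  -124.6  199.2] yaw jaw 89.9 tilt [ 0.0138  0.001  -0.9999] F [ 0.18  0.08 -1.36] w 46.3
shift [ 42.7 309.5  20.1]
sink past bare mm 7.63
sink past bare mm 7.55
t 17.4 p [ 580.3 -124.3  197.6] yaw jaw 89.9 tilt [ 0.0163  0.0021 -0.9999] F [-0.49  0.55 -1.27] w 47.2
shift [ 41.5 309.1  85.9]
```

Call:
step_arm:
  series:
    - [[-0.3,6,47,0,0],[-0.3,12,94,0,0],[-0.3,18,141,0,0],[-0.3,24,188,0,0],[-0.3,31,235,0,0],[-0.3,38,280,0,0],[-0.3,41.5,309,5,0],[-0.3,41.5,309,20,0]]

```text
clock: 18.2
eef_pos: [538.1, 188.5, 178.4]
orientation: [-0.008, -0.001, 1.0, 0.002]
force: [0.2, -1.1, -1.1]
grip_width: 47.0
```

Call:
step_arm:
  series:
    - [[-0.3,0,0,0,0],[-0.3,0,0,0,0],[-0.3,0,0,0,0]]

```text
clock: 18.5
eef_pos: [538.4, 187.5, 178.2]
orientation: [-0.008, -0.001, 1.0, 0.001]
force: [-0.1, 0.5, -1.7]
grip_width: 46.6
```

```bash
python3 hole.py 538.6 184.9 170
```

```text
############################
############################
############################
############################
############################
############################
############################
############################
############################
############################
########+########+....######
########..............+#####
########..............+#####
#######+..............+#####
#######................#####
########+............++#####
########++............+#####
########+++........++.######
#########.++++..+++..#######
##########.++++++...########
###########+......+#########
############################
############################
t 18.55 p [538.6 187.5 178.6] yaw jaw 90.07 tilt [ 0.0162  0.0031 -0.9999] F [-0.83 -1.07 -0.84] w 46.9
shift [-0.1 -2.6  8.6]
6 [316.5 242.7]
11 [316.6 239.4]
```

Call:
step_arm:
  series:
    - [[-0.3,0,-2.7,4,0],[-0.3,0,-2.7,9,0],[-0.3,0,-2.7,14,0],[-0.3,0,-2.7,14,0],[-0.3,0,-2.7,14,0]]

```text
clock: 19.05
eef_pos: [538.2, 184.8, 164.3]
orientation: [-0.008, -0.001, 1.0, 0.002]
force: [0.3, 0.4, -0.7]
grip_width: 47.0
```

```bash
sed -i 's/(6,11)/(18,19)/; s/(539,185.6/(538.6,184.9/' hole.py; python3 hole.py 538.6 184.9 160; python3 -c "
from h import *
c=cam('wrist');cv2.imwrite('pics/wr9.png',cv2.resize(c['im'][200:300,260:380],(720,600),interpolation=2))"
```

```text
############################
############################
############################
############################
############################
############################
############################
############+####.+#########
###########+################
############################
############################
############################
############################
#######+##############+#####
#######+..#########+...#####
########+............++#####
########++............+#####
########+++........+..######
#########.++++.++++++#######
##########++++++++..########
###########+......+#########
############################
############################
t 19.1 p [538.4 184.9 164.6] yaw jaw 90.08 tilt [ 0.0163  0.0031 -0.9999] F [-0.34 -0.41 -1.29] w 46.7
shift [-0.3  0.   4.6]
18 [320.  243.6]
19 [320.  242.9]
```

View pics/wr9.png

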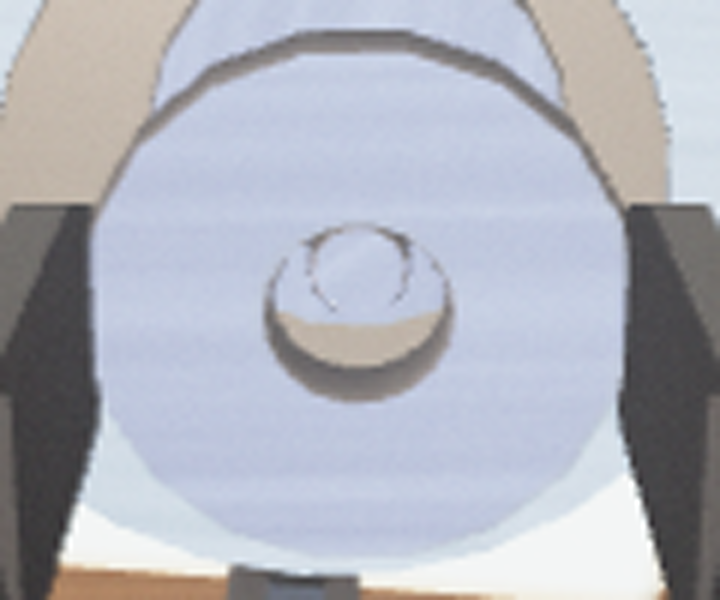

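Close crop: the spindle top shows in the hole at crop (359,273), with the hole centre at (358,315). That is laterally centred and needs only about 0.7 mm in x. Lowering.

Call:
step_arm:
  series:
    - [[-0.3,-0.7,0,1,0],[-0.3,-0.7,0,4,0],[-0.3,-0.7,0,7,0],[-0.3,-0.8,0,10,0],[-0.3,-0.8,0,11,0],[-0.3,-0.8,0,11,0]]

```text
clock: 19.75
eef_pos: [538.9, 184.9, 153.3]
orientation: [-0.008, -0.001, 1.0, 0.002]
force: [-0.2, 0.2, -1.2]
grip_width: 47.0
```

```bash
python3 hole.py 538.6 184.9 150; python3 rim2.py|head -2;  python3 -c "
from h import *
c=cam('wrist');cv2.imwrite('pics/wr10.png',cv2.resize(c['im'][200:300,260:380],(720,600),interpolation=2))"
```

```text
############################
############################
############################
############################
############################
############################
############################
############+++++++#########
###########++++++++#########
###########++++++++#########
###########+++###++#########
###########+######+#########
############################
#######+##############+#####
#######+##############+#####
#######++############++#####
########++##########+++#####
########+++########++.######
#########++++++.+++..#######
##########+++++++++.########
###########+...+..+#########
############################
############################
t 19.8 p [539.1 184.9 153.6] yaw jaw 90.08 tilt [ 0.0162  0.0031 -0.9999] F [-0.11  0.47 -2.33] w 46.7
shift [ 0.4 -0.   3.6]
18 [319.8 250.5]
19 [319.8 249.7]
sink past bare mm 7.69
sink past bare mm 7.66
```

View pics/wr10.png

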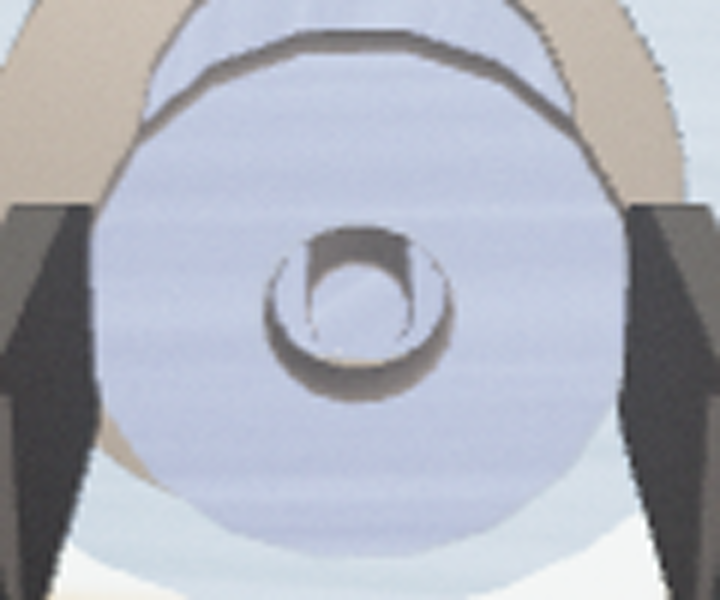

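Call:
step_arm:
  series:
    - [[-0.3,-0.7,0,3,0],[-0.3,-0.9,0,7,0],[-0.3,-0.9,0,11,0],[-0.3,-1,0,15,0],[-0.3,-1,0,19,0],[-0.3,-1.1,0,23,0],[-0.3,-1.1,0,25,0],[-0.3,-1.1,0,25,0]]

```text
clock: 20.75
eef_pos: [539.7, 185.0, 128.4]
orientation: [-0.008, -0.001, 1.0, 0.002]
force: [-0.4, -0.4, -1.4]
grip_width: 46.9
```

```bash
python3 hole.py 538.9 184.9 120; python3 rim2.py|head -2
```

```text
############################
############################
############################
############################
############################
############################
############################
###########++++++++#########
##########.++++++++.########
#########..++++++++..#######
########++.++++++++.+.######
#########+++++++++++.#######
##########.++.++++++########
#######+###++++++++###+#####
#######.###++++++++###.#####
########+##++++++++##++#####
########+++++++++++++++#####
########.+++++++++++..######
#########+.+++++++++.#######
##########++++++++++########
##########+++....+++########
##########..######.+########
##########.########.########
t 20.8 p [539.9 185.  128.7] yaw jaw 90.08 tilt [ 0.016   0.0032 -0.9999] F [-0.94  0.73 -0.83] w 46.7
shift [ 0.8 -0.1  8.7]
18 [319.8 272.2]
19 [319.8 271.1]
sink past bare mm 7.6
sink past bare mm 7.68
```

Call:
step_arm:
  series:
    - [[-0.3,0.5,0,2,0],[-0.3,0.5,0,4,0],[-0.3,0.5,0,6,0],[-0.3,0.5,0,7.5,0],[-0.3,0.5,0,9,0],[-0.3,0.5,0,10.5,0],[-0.3,0.5,0,11.5,0],[-0.3,0.5,0,11.5,0]]

```text
clock: 21.7
eef_pos: [539.4, 185.1, 117.4]
orientation: [-0.008, -0.001, 1.0, 0.002]
force: [-0.4, -0.2, 1.8]
grip_width: 46.6
```

```bash
python3 rim2.py
```

```text
sink past bare mm 10.8
sink past bare mm 10.88
t 21.8 p [539.4 185.1 117.6] yaw jaw 90.08 tilt [ 0.0154  0.0032 -0.9999] F [-0.06  0.02  0.02] w 46.8
shift [ 1.4 -0.1  4.6]
```

Call:
step_arm:
  series:
    - [[-0.3,0.1,0,1.5,0],[-0.3,0.1,0,3,0],[-0.3,0.1,0,4.2,0],[-0.3,0.1,0,4.2,0]]

```text
clock: 22.2
eef_pos: [539.4, 185.1, 113.3]
orientation: [-0.008, -0.001, 1.0, 0.002]
force: [-0.2, -0.5, 0.5]
grip_width: 46.8
```

```bash
python3 rim2.py
```

```text
sink past bare mm 14.78
sink past bare mm 14.78
t 22.3 p [539.4 185.1 113.4] yaw jaw 90.08 tilt [ 0.0153  0.0032 -0.9999] F [ 0.48 -0.7   1.35] w 46.9
shift [ 1.3 -0.1  0.4]
```

Call:
step_arm:
  series:
    - [[0.1,0,0,0,0],[0.3,0,0,0,0],[0.4,0,0,-1,0],[0.45,0,0,-3,0],[0.45,0,0,-10,0],[0.45,0,0,-25,0],[0.45,0,0,-50,0],[0.45,0,0,-80,0]]

```text
clock: 23.1
eef_pos: [540.1, 184.8, 194.6]
orientation: [-0.008, -0.001, 1.0, 0.002]
force: [1.1, -0.3, 0.9]
grip_width: 61.9
```

Call:
step_arm:
  series:
    - [[0.45,0,0,-20,0],[0.45,0,0,-20,0],[0.45,40,0,-20,0],[0.45,80,0,-20,0],[0.45,80,0,-20,0]]

```text
clock: 23.6
eef_pos: [455.4, 184.8, 214.4]
orientation: [-0.011, -0.001, 1.0, 0.001]
force: [-0.3, -0.4, 0.3]
grip_width: 61.9
```

```bash
python3 rim2.py; python3 - <<'E'
from h import *
a=cam('wrist');s=cam('side')
# pan upper face / pointer top px for the two hypotheses, for the eye
A=cv2.resize(a['im'][90:330,240:400],(400,600),interpolation=2);B=cv2.resize(s['im'][140:200,290:330],(400,600),interpolation=2)
print(-np.array(a['R']).T@a['t'])
cv2.imwrite('pics/f.png',np.hstack([A,B]))
E
```

```text
sink past bare mm 14.21
sink past bare mm 14.15
t 23.7 p [460.  184.7 216. ] yaw jaw 90.11 tilt [ 0.0157  0.0031 -0.9999] F [ 1.53 -0.17  0.25] w 61.8
shift [-7.960e+01 -1.000e-01  1.018e+02]
[395.63806415 184.0119728  360.18228642]
```

View pics/f.png

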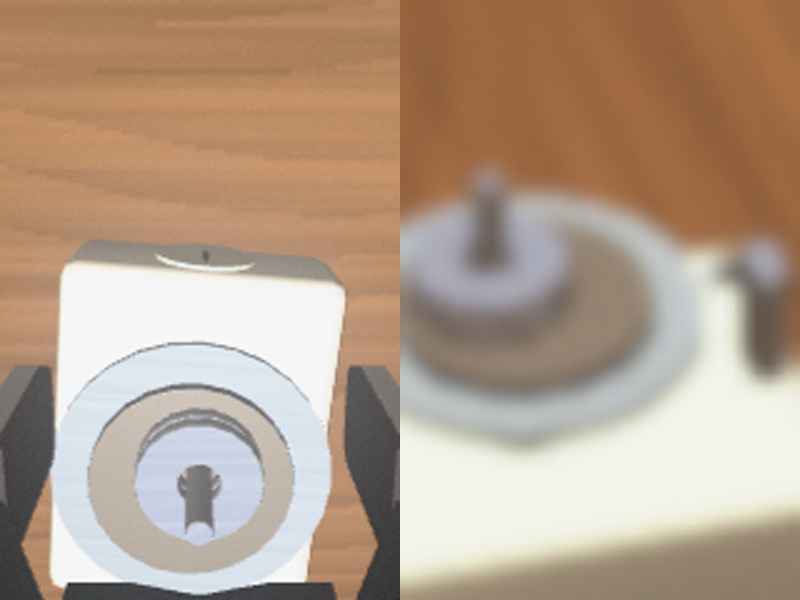

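```bash
python3 w.py | head -8; python3 rim2.py; python3 -c "
from rig import robot
print(robot.hand_in())"
```

```text
top
400.7 179.1 [ 14  13 124] [ 590.7 -246.7    9. ]
409.3 215.8 [ 14  14 128] [ 467.5 -272.6    9. ]
side
371.0 294.6 [ 17  14 143] [ 592.6 -250.     9. ]
330.0 317.6 [ 17  16 172] [ 469.3 -275.1    9. ]
pan top
264.0 191.5 [  51   58 1878] [535.  193.9 116. ]
sink past bare mm 14.05
sink past bare mm 13.98
t 24.0 p [461.3 184.5 215.9] yaw jaw 90.05 tilt [ 0.0162  0.0031 -0.9999] F [-0.87 -0.22 -0.39] w 62.2
shift [-78.4   0.2 101.6]
the job is handed in; nothing more can be done
None
```

I threaded two grey washers onto the spindle one at a time. I lowered each until the spring carried it, then let go, and handed the job in at 24 s.

- **Pan level:** The side view showed the pan about 7.6 mm below bare after the first washer and about 14 mm after the second, at rest both times.
    - From the heights at which each washer touched down, the bare sink was about 11 mm. That puts the final sink at about 25 mm, just past the 22 mm pointer level.
    - This absolute value is inferred, good to about 2 mm; I did not read it directly at the pointer. A rougher check from the pan's apparent size gave 26–29 mm. That is slightly higher but also inside the 20.5–29.5 mm range.
- **Washers:** The last picture shows both stacked flat on the spindle with the hand clear. The two unused washers measured where they started.
- **Bystanders:** I did not re-measure the egg cup, stapler, jar and bead spinner at the end. No move went near them.

I viewed 13 pictures against the budget of 10, the extra ones for checks during the second threading and at the end.

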